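# Load the platform shaker and lock its retainer

## Robot

A 6-joint arm with a two-finger parallel gripper is mounted at the origin on the work surface. World frame = base frame: x ahead of the robot, y to its left, z up, the work surface at z = 0. Lengths are in m, angles in rad, forces in N, time in s.
With the tool pointing down it reaches from about 0.35 to 1 m from the base axis. Payload 7.1 kg.
Tool frame: the origin (TCP) lies between the finger pads; the fingertips stand 22 mm ahead of it and the grasp point (between the pads) lies 3 mm ahead of it; z points along the fingers, y is the line along which they close (so a half turn about z gives the same grasp; the last joint's range is limited). The gripper opens to 85 mm and grips with 20 to 120 N. Pads are 22 mm wide; open, the fingers measure 114 mm over their backs; the gripper's body (76 mm by 85 mm) begins 54 mm behind the grasp point. The pads swing forward as they close: fully open they stand 13 mm farther back than shut.
Start: joints at [-1.336, 0.423, 1.63, -0, 1.089, -0.019], TCP at [0.157, -0.605, 0.253] pointing down, gripper open.
Joint ranges: [-3, 3], [-0.9, 2.11], [0.09, 2.58], [-1.31, 4.45], [0.11, 2.69], [-2.54, 2.54]. Speed limits (rad/s): [2.39, 2.39, 3.01, 3.14, 3.14, 3.14].

## Interface

Orientations are given as a rotation vector (axis times angle).
In Python, from rig import manip gives the robot as it stands. The module is installed in compiled form; this text tells all that it offers. Calls block until the motion is done:
- manip.move_to(position, orientation): joint-space move of the TCP to a pose.
- manip.servo_line(position, orientation=None, rate=0.15): straight line of the TCP; orientation=None keeps the orientation; rate is the mean speed in m/s.
- manip.set_joints(angles): joint-space move.
- manip.command_gripper(opening, f_grip=None): finger opening in m; f_grip is the grip in N (None keeps the last); returns when the fingers have stopped.
- manip.hold(seconds).
- manip.solve_ik(position, orientation): joint angles nearest the present ones, or None.
- manip.camera(name): name is "side" or "top" or "wrist"; returns a dict with "image" (480x640x3 uint8, red, green, blue), "fx", "fy", "cx", "cy" (pixels), "cam_to_world" (4x4, takes a point from camera to world coordinates); the wrist camera has in their place "mount" (4x4, takes a point from camera to tool coordinates, whose origin is the TCP and whose axes are the flange's). Camera axes: x right, y down, z forward; pixel columns grow to the right and rows downward; lengths in m; the calibration is good to about 2 mm. The wrist camera is an equidistant fisheye: a pixel r from the principal point sees the ray r / f radians off the axis. A picture is of the moment at which its call begins: read the wrist's pose just before it. There is no depth.
A pose or a line that the arm cannot do raises manip.IKError and nothing moves.
- manip.sign_off(): hands the job in; it is judged then, once.
Readings, each from a call of its own:
- manip.get_time(): time.
- manip.get_joint_positions(): joint angles.
- manip.get_joint_vel(): joint speeds.
- manip.get_tau(): joint torques, N m.
- manip.get_position(): TCP position.
- manip.get_ee_rot(): TCP orientation.
- manip.get_contact_force(): force on the tool from outside, world axes, zero at the start.
- manip.get_torque(): the same for the moment, N m.
- manip.get_width(): finger opening in m.
- manip.get_grip_force(): force on a finger pad.
Only numpy, scipy, OpenCV 4.12 (cv2) and the standard library are available. Lean on these libraries where they do the work, as an engineer would, in place of code of your own. Each camera call takes 0.05 s, during which the arm holds its last target. There are 200 camera calls.

## Task

Get the shaker ready and start it: if any flasks from the last run are still on its deck, first stand them in the white tray, then stand every bottle from the rubber mat in a row along the back guard of the deck. Then lift the retainer out of its parking gap, set its toe down on the track hidden in the slit just ahead of the gap and draw it along the track, gently and in contact, towards the bottles until the toe drops into the index slot and the shoe lies flush on the deck; stop there, let go, and push the switch over to the right to start. Everything stands upright where it belongs, and the other things on the bench are left alone.

Things in the scene. Friction and masses are not known exactly. Their poses are not given: they have to be found in the camera images.
- shaker: platform shaker, fixed. Origin on the bench under the deck's centre; x from front console (robot's side) to back guard, y to its left, z up. Grey deck 260 (x) by 300 mm (y), top at z = 95 mm; side guards: inner faces y = +-144 mm, 34 mm high above the deck. Console before the deck, x -188 to -123 mm, 48 mm high, carries the switch at x = -158, y = 60 mm
- guard_mid (a point): middle of the back guard's front face, at deck height (shaker x = 120, y = 0, z = 95 mm). The guard is an aluminium strip 45 mm high above the deck, along the whole back edge; the bottles stand in a row along it
- slit_front (a point): front end of the 12 mm wide slit, at deck height (shaker x = -130, y = 0, z = 95 mm); the slit runs along y = 0 to x = 50 mm. In it, 20 mm below the deck top, lies the unseen track, starting between x = -77 and -55 mm; before it is the open parking gap. The track's only index slot, 18 mm long, has its centre somewhere between x = -17 and 5 mm, other each start
- retainer: loose retainer, aluminium, 0.45 kg. Origin on the toe's centre line at the shoe's underside; x forward to the bottles, z up. Shoe x -35 to 41, 60 wide (y), 10 mm thick; below it a blade for the slit, 8 thick (y), 60 long, 18 mm deep, with the toe in its middle, 10 (x) by 8 mm, reaching 28 mm below the shoe. Black crossbar 220 mm long (y), x 27 to 41, 24 to 42 mm up
- retainer_grip (a point): middle of the retainer's upright grip plate, 62 mm above the shoe's underside, straight over the toe; plate 14 mm thick (x), 40 wide (y), 10 to 80 mm up: pinch from above, closing along x. Parked: toe in the gap at shaker x about -95 mm, shoe flush (retainer origin at shaker z = 95 mm). Toe riding on the track: origin at z = 103 mm. In the index slot: flush again, z = 95 mm
- switch (a joint): toggle switch on the console, angle in rad: 0 = off, leaning to the left (+y of the shaker); 1.0 = on, leaning to the right (-y). It stays where it is left; on counts from 0.8
- switch_tip (a point): top end of the switch's lever, which is about 45 mm long and pivots on the console below it
- mat: flat black rubber mat, 220 mm by 210 mm by 4 mm, fixed, to one side of the shaker (left or right). Origin: centre of its underside
- tray: white plastic tray, fixed, on the other side of the shaker, 220 mm (x) by 210 mm (y), walls 4 mm thick and 30 mm high. Origin: centre of its underside; inner floor 4 mm above it
- bottle1: bottle 1 (screw-capped amber glass bottle, body 70 mm across, shoulder from 68 mm up, white cap 54 mm across from 85 mm to 115 mm up, 115 mm tall, about 0.3 kg). Origin: centre of its underside, z up. Starts upright on the mat. May be absent
- bottle2: bottle 2 (screw-capped amber glass bottle, body 70 mm across, shoulder from 68 mm up, white cap 54 mm across from 85 mm to 115 mm up, 115 mm tall, about 0.3 kg). Origin: centre of its underside, z up. Starts upright on the mat. May be absent
- bottle3: bottle 3 (screw-capped amber glass bottle, body 70 mm across, shoulder from 68 mm up, white cap 54 mm across from 85 mm to 115 mm up, 115 mm tall, about 0.3 kg). Origin: centre of its underside, z up. Starts upright on the mat. May be absent
- flask1: flask 1: conical glass flask left from the last run, base 82 mm across, neck 34 mm, white cap 39 mm across from 113 mm to 143 mm up, 143 mm tall, about 0.2 kg. Origin: centre of its underside, z up. If present it starts upright on the shaker's deck; may be absent
- flask2: flask 2: conical glass flask left from the last run, base 82 mm across, neck 34 mm, white cap 39 mm across from 113 mm to 143 mm up, 143 mm tall, about 0.2 kg. Origin: centre of its underside, z up. If present it starts upright on the shaker's deck; may be absent
- tipbox: box of pipette tips beyond the mat or tray on the left, 85 x 120 x 67 mm, origin at the centre of its underside; not part of the job, may be absent
- beaker: empty glass beaker off the back right corner of the shaker, 70 mm across, 95 mm tall, origin at the centre of its underside; not part of the job, may be absent
- washbottle: white wash bottle, 64 mm across, 160 mm tall, beyond the mat or the tray on the right, origin at the centre of its underside; not part of the job
Mind the look-alikes: they are no part of the job. There is more than one size of the retainer; the job needs the largest.

How it is judged:
On the way, in this order (a step that is already met when the one before it is completed fails the run):
1. the flasks that were on the deck stand upright in the tray (x of flask1 in the frame of tray between -0.075 and 0.075 m and y of flask1 in the frame of tray between -0.07 and 0.07 m and z of each of flask1, flask2 in the frame of tray below 0.012 m and angle between each of flask1, flask2's own z axis and vertical below 0.08 rad and x of flask2 in the frame of tray between -0.075 and 0.075 m and y of flask2 in the frame of tray between -0.07 and 0.07 m), for 0.2 s.
2. all bottles stand upright on the deck in the row along the back guard (x of bottle1 in the frame of shaker between 0.058 and 0.092 m and y of bottle1 in the frame of shaker between -0.118 and 0.118 m and z of bottle1 in the frame of shaker between 0.09 and 0.1 m and angle between each of bottle1, bottle2, bottle3's own z axis and vertical below 0.08 rad and x of bottle2 in the frame of shaker between 0.058 and 0.092 m and y of bottle2 in the frame of shaker between -0.118 and 0.118 m and z of bottle2 in the frame of shaker between 0.09 and 0.1 m and x of bottle3 in the frame of shaker between 0.058 and 0.092 m and y of bottle3 in the frame of shaker between -0.118 and 0.118 m and z of bottle3 in the frame of shaker between 0.09 and 0.1 m), for 0.2 s.
3. the retainer's toe rides on the hidden track just ahead of the parking gap (x of retainer in the frame of shaker between -0.075 and -0.034 m and y of retainer in the frame of shaker between -0.005 and 0.005 m and z of retainer in the frame of shaker between 0.0995 and 0.1075 m and contact force between retainer and shaker above 0.3 N), for 0.05 s.
4. still riding in contact on the track, the retainer is drawn on towards the bottles (x of retainer in the frame of shaker between -0.034 and -0.023 m and y of retainer in the frame of shaker between -0.005 and 0.005 m and z of retainer in the frame of shaker between 0.0995 and 0.1075 m and contact force between retainer and shaker above 0.3 N).
5. the toe has dropped into the index slot and the shoe lies flush on the deck (x of retainer in the frame of shaker between -0.026 and 0.014 m and y of retainer in the frame of shaker between -0.005 and 0.005 m and z of retainer in the frame of shaker between 0.0925 and 0.097 m and angle between retainer's own z axis and vertical below 0.05 rad), for 0.3 s.
6. the switch is pushed over to the right, on (value of joint switch above 0.8 rad), for 0.2 s.
At the end, for the whole second after the job is handed in: Flasks upright on the tray floor; bottles upright (0.08 rad) on the deck, centres at shaker x 58 to 92 mm, |y| < 118 mm; retainer's toe in the index slot, shoe flush (2 mm, 0.05 rad, 5 mm from mid-slit); switch at 0.8 rad or more; all at rest (all of step 1 and all of step 2 and all of step 5 and value of joint switch above 0.8 rad and linear speed of each of bottle1, bottle2, bottle3, flask1, flask2, retainer below 0.02 m/s); the robot touches nothing.
It fails at once if a bystander (tip box, beaker, wash bottle) is moved more than 30 mm (distance of any of tipbox, beaker, washbottle from where it was at the start of the episode above 0.03 m).
It fails at once if the retainer is forced against the track or deck with more than 70 N (contact force between retainer and shaker above 70 N).
Of bottle1, bottle2, bottle3 only 2 to 3 are there at a start; the rules pass over those that are not, and their reading is None.
Of flask1, flask2, tipbox, beaker only 1 to 3 are there at a start; the rules pass over those that are not, and their reading is None.
At some moment in a run one of bottle1, bottle2, bottle3 may be knocked a few centimetres aside while the robot is not near it.
Once in a run the grip may slacken for a moment while it holds something.
It also fails if it takes over 210 s, if anything falls off the work surface, if the arm or the gripper's body presses on something with over 40 N, if the wrist force passes 120 N, or if a joint passes its speed limit or range.

## Working session

There is one attempt and no reset: what is moved stays moved. The work goes in short steps, each a Python script; the robot and the scene stay as the last script left them, time stands still between calls to the robot, and variables do not carry over. Pictures are saved under pics/ and viewed, at most 14 in all, crops included, and the job is handed in when it is done.

```bash
mkdir -p pics
python3 - <<'E'
from rig import manip as m
import cv2,json,numpy as np
for n in("top","side"):
    c=m.camera(n);cv2.imwrite(f"pics/{n}0.png",c["image"][:,:,::-1])
    print(n,c["fx"],c["fy"],c["cx"],c["cy"],np.round(c["cam_to_world"],4).tolist())
print(m.get_position(),m.get_ee_rot(),m.get_time())
E
```

```text
top 467.14232654138965 467.14232654138965 316.3627858626559 238.08911337715546 [[0.0187, -0.9823, 0.1862, 0.3207], [-0.9996, -0.0222, -0.0163, 0.0041], [0.0201, -0.1859, -0.9824, 1.0698], [0.0, 0.0, 0.0, 1.0]]
side 434.82184879512033 434.82184879512033 318.464970446713 244.0625598424808 [[-0.8126, -0.3764, 0.445, -0.0363], [-0.5828, 0.5195, -0.6248, 0.7148], [0.004, -0.7671, -0.6415, 0.8886], [0.0, 0.0, 0.0, 1.0]]
[ 0.15684464 -0.6045158   0.25260524] [-3.11493426e+00 -3.97439744e-01  2.59349192e-04] 0.1
```

View pics/top0.png

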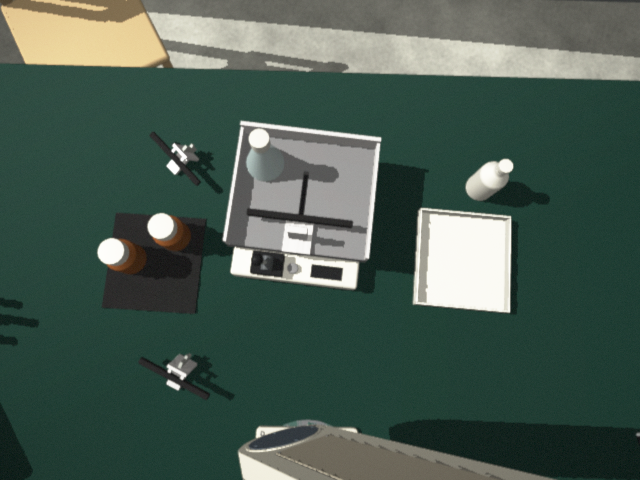

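View pics/side0.png

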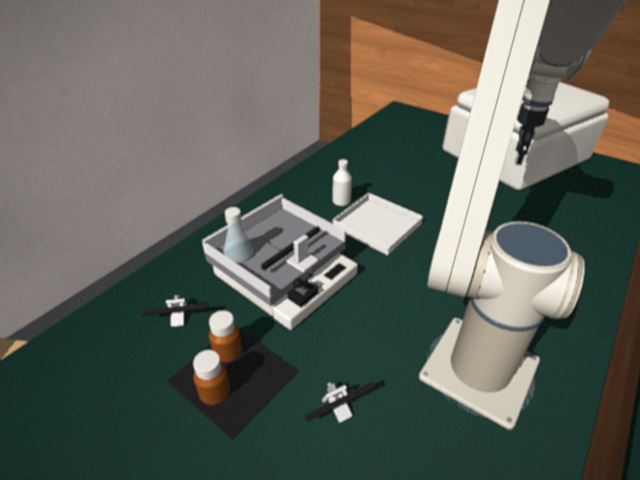

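The top view shows a flask with its cap at (259,138), and bottle caps at (115,252) and (162,227). The tray is centred near (465,260) on the right, the mat is on the left, and the wash bottle is at (488,182). There are three retainer-like parts at (300,225), (180,157) and (180,373). The one at (300,225) stands in the shaker's slit and has the longest crossbar, so it fits "the largest". I'll measure next and confirm it in a close wrist view.

```bash
cat > h.py <<'E'
from rig import manip as m
import cv2,numpy as np
from scipy.spatial.transform import Rotation as R
def ray(c,px,T=None):
    """world origin, unit direction of pixel; T = tool pose 4x4 for the wrist camera"""
    d=np.array([(px[0]-c["cx"])/c["fx"],(px[1]-c["cy"])/c["fy"],1.])
    M=c.get("cam_to_world")
    if M is None:
        r=np.hypot(d[0],d[1]); d=np.array([np.sin(r)*d[0]/max(r,1e-9),np.sin(r)*d[1]/max(r,1e-9),np.cos(r)]); M=T@c["mount"]
    M=np.array(M); d=M[:3,:3]@d
    return M[:3,3],d/np.linalg.norm(d)
def onz(c,px,z,T=None):
    o,d=ray(c,px,T); return o+d*(z-o[2])/d[2]
def tri(rays):
    A=sum(np.eye(3)-np.outer(d,d) for o,d in rays); b=sum((np.eye(3)-np.outer(d,d))@o for o,d in rays)
    return np.linalg.solve(A,b)
def proj(c,p,T):
    M=np.linalg.inv(T@c["mount"]); q=M[:3,:3]@p+M[:3,3]; s=np.hypot(q[0],q[1]); a=np.arctan2(s,q[2])
    return np.array([c["cx"]+c["fx"]*a*q[0]/s,c["cy"]+c["fy"]*a*q[1]/s])
def tool():
    T=np.eye(4); T[:3,:3]=R.from_rotvec(m.get_ee_rot()).as_matrix(); T[:3,3]=m.get_position(); return T
def down(yaw):
    """tool down, closing line (tool y) along world angle yaw"""
    y=np.array([np.cos(yaw),np.sin(yaw),0]); z=np.array([0,0,-1.]); return R.from_matrix(np.c_[np.cross(y,z),y,z]).as_rotvec()
def wrist(name):
    T=tool(); c=m.camera("wrist"); cv2.imwrite(f"pics/{name}.png",c["image"][:,:,::-1]); np.savez(f"pics/{name}.npz",T=T,**c); return c,T
def load(name):
    d=dict(np.load(f"pics/{name}.npz")); return d,d["T"]
E
python3 - <<'E'
from h import *
t=m.camera("top");s=m.camera("side")
for n,a,z in [("guardL",(241,123),.14),("guardR",(381,138),.14),("frontL",(225,243),.129),("frontR",(371,257),.129),("conL",(232,277),.048),("conR",(357,290),.048),
 ("trBL",(420,209),.03),("trBR",(512,214),.03),("trFR",(511,312),.03),("trFL",(415,305),.03),("matBL",(116,213),.004),("matBR",(207,219),.004),("matFR",(197,312),.004),("matFL",(104,308),.004)]:
    print(n,np.round(onz(t,a,z)[:2],3))
for n,a,b in [("flaskcap",(259,138),(233,213)),("b1",(114,252),(207,362)),("b2",(162,227),(222,322))]: print(n,np.round(tri([ray(t,a),ray(s,b)]),3))
for n,p in [("ret",(304,173)),]: pass
# look over the front of the shaker
p=(onz(t,(298,235),.2));print(p)
m.move_to([p[0],p[1],.46],down(0.0)); print(m.get_joint_positions(),m.get_position())
c,T=wrist("w1"); print(c["fx"],c["cx"],c["cy"],c["mount"])
E
```

```text
guardL [0.741 0.153]
guardR [ 0.716 -0.144]
frontL [0.485 0.175]
frontR [ 0.462 -0.124]
conL [0.424 0.17 ]
conR [ 0.401 -0.104]
trBL [ 0.591 -0.251]
trBR [ 0.585 -0.464]
trFR [ 0.361 -0.448]
trFL [ 0.372 -0.234]
matBL [0.572 0.454]
matBR [0.562 0.242]
matFR [0.348 0.251]
matFL [0.353 0.459]
flaskcap [0.67  0.103 0.232]
b1 [0.467 0.407 0.109]
b2 [0.52  0.312 0.109]
[0.49079682 0.02464969 0.2       ]
[ 2.48826601e-02  3.50237604e-02  1.65881227e+00 -1.94957873e-04
  1.44823500e+00  2.59767735e-02] [0.49086026 0.02406611 0.45972906]
371.64829954431775 321.44184549589323 234.84085938971378 [[-1.70703344e-04 -9.51101423e-01 -3.08878703e-01  7.95184740e-02]
 [ 9.99999957e-01 -8.90687984e-05 -2.78393668e-04  6.19141313e-04]
 [ 2.37269159e-04 -3.08878738e-01  9.51101398e-01 -1.21004688e-01]
 [ 0.00000000e+00  0.00000000e+00  0.00000000e+00  1.00000000e+00]]
```

View pics/w1.png

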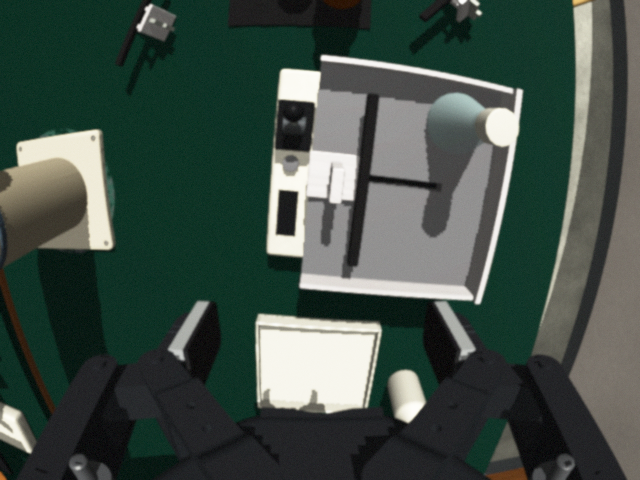

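The wrist view shows the shaker with guard corners at (522,90) and (480,303), and front corners at (321,56) and (300,289). The slit runs to (440,186). The flask cap is at (498,127), the retainer grip plate at (338,182), and the switch lever at (291,163). I'll fit the shaker pose and make an enlarged crop.

Run:
```python
from h import *
from scipy.optimize import least_squares
c,T=load("w1");t=m.camera("top");s=m.camera("side")
obs=[((.13,.15),(522,90),.14,0),((.13,-.15),(480,303),.14,0),((-.13,.15),(321,56),.129,0),((-.13,-.15),(300,289),.129,0),((.05,0),(440,186),.095,0),
((.13,.15),(241,123),.14,1),((.13,-.15),(381,138),.14,1),((-.13,.15),(225,243),.129,1),((-.13,-.15),(371,257),.129,1)]
P=np.array([onz(t if k else c,p,z,None if k else T)[:2] for _,p,z,k in obs]);L=np.array([o[0] for o in obs])
f=lambda q:(L@np.array([[np.cos(q[2]),np.sin(q[2])],[-np.sin(q[2]),np.cos(q[2])]])+q[:2]-P)
r=least_squares(lambda q:f(q).ravel(),[.6,.02,0],loss='soft_l1',f_scale=.003);print("shaker",r.x);print(np.round(f(r.x)*1e3,1).tolist())
np.save("shaker.npy",r.x)
for n,a,b in [("flaskcap",(498,127),(233,213)),("plate",(338,165),(301,238)),("sw",(291,163),None)]:
    if b: print(n,np.round(tri([ray(c,a,T),ray(s,b)]),3))
print("flask z.238 w1",onz(c,(498,127),.238,T),"top",onz(t,(259,138),.238))
im=c["image"][60:300,250:530,::-1];cv2.imwrite("pics/c1.png",cv2.resize(im,None,fx=2.5,fy=2.5,interpolation=cv2.INTER_CUBIC))
```

```text
shaker [ 0.60323967  0.01686894 -0.08727272]
[[-2.1, 0.0], [0.8, -1.1], [-4.1, -2.1], [-1.3, -1.0], [-0.6, -3.4], [4.4, 2.0], [3.9, 0.2], [2.1, 3.1], [-1.7, 2.4]]
flaskcap [0.668 0.104 0.233]
plate [0.502 0.049 0.192]
flask z.238 w1 [0.66444994 0.10320953 0.238     ] top [0.66787606 0.10202445 0.238     ]
```

View pics/c1.png

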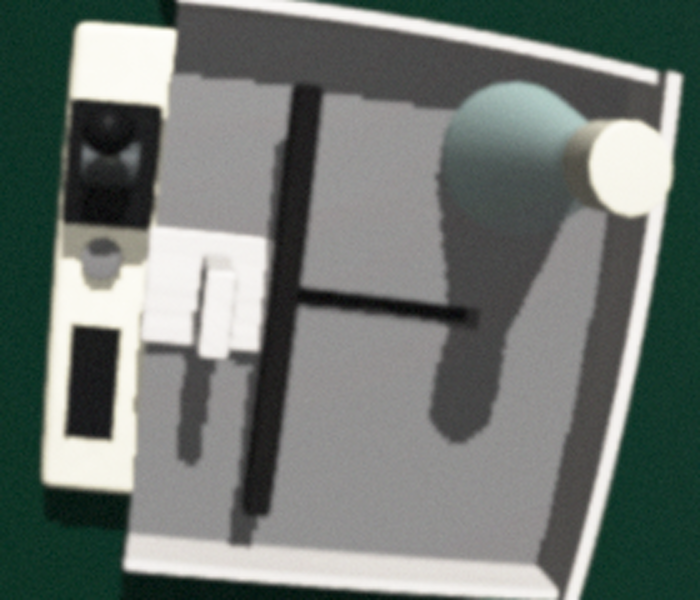

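In the crop the parked retainer stands in the slit with a 220 mm-class crossbar running from (308,88) to (257,512). That spans about 73% of the deck width, so it is the largest one. The black lever box is at (110,160) and a grey round knob, not a lever, is at (100,260). Next I'll move the flask.

```bash
cat >> h.py <<'E'
SQ=np.load("shaker.npy")
def sh(x,y):
    c,s=np.cos(SQ[2]),np.sin(SQ[2]); return np.array([SQ[0]+c*x-s*y,SQ[1]+s*x+c*y])
def inv(p):
    c,s=np.cos(SQ[2]),np.sin(SQ[2]); d=np.array(p[:2])-SQ[:2]; return np.array([c*d[0]+s*d[1],-s*d[0]+c*d[1]])
YAW=SQ[2]
def capxy(g,ztop,rad,name,h=.40):
    """camera straight over guess g; centroid of the white cap top"""
    off=R.from_rotvec(down(YAW)).as_matrix()@np.array([.0795,0,0])
    m.move_to([g[0]-off[0],g[1]-off[1],h],down(YAW)); m.hold(.2)
    c,T=wrist(name); w=(c["image"].min(2)>150).astype(np.uint8)
    n,lab,st,ce=cv2.connectedComponentsWithStats(w); q=proj(c,np.array([*g[:2],ztop]),T)
    rp=rad*c["fx"]/(h+.121-ztop)
    k=min((i for i in range(1,n) if .5<st[i,4]/(np.pi*rp*rp)<1.7),key=lambda i:np.hypot(*(ce[i]-q)))
    p=onz(c,ce[k],ztop,T); print(name,"guess px",q,"blob",ce[k],st[k,4]/(np.pi*rp*rp),"pos",p); return p[:2]
def pick(p,zg,f=60):
    m.command_gripper(.085); m.move_to([*p,zg+.08],down(YAW)); m.servo_line([*p,zg+.003]); m.command_gripper(0,f_grip=f); m.hold(.2)
    print("grip",m.get_width(),m.get_grip_force()); m.servo_line([*p,zg+.17],rate=.2); print("lift",m.get_width(),m.get_grip_force())
def place(p,zg,ztrav):
    m.move_to([*p,ztrav],down(YAW)); print("over",m.get_width(),m.get_grip_force())
    m.servo_line([*p,zg+.015]); m.hold(.3); f0=m.get_contact_force()[2]; z=zg+.015
    while z>zg-.006:
        z-=.0015; m.servo_line([*p,z],rate=.03); d=m.get_contact_force()[2]-f0
        if d>2.0: break
    print("down",z-zg-.003,d,"t",m.get_time()); m.command_gripper(.085); m.servo_line([*p,z+.12],rate=.2)
E
python3 - <<'E'
from h import *
print(inv([.502,.049]))
p=capxy([.667,.103],.238,.0195,"f1"); print(inv(p))
pick(p,.095+.128)
place([.477,-.349],.004+.128,.32)
c=m.camera("top");cv2.imwrite("pics/top1.png",c["image"][:,:,::-1])
p=capxy([.520,.312],.119,.027,"b2");print(m.get_time())
E
```

```text
[-0.10365498  0.02318452]
f1 guess px [321.27399862 118.25061102] blob [ 16.91311659 226.95179372] 0.8659330697757711 pos [0.34396405 0.04735559 0.238     ]
[-0.26094614  0.00777165]
grip -0.0002230006103940158 0.0
lift -1.2849606998618783e-05 0.0
over -2.0030814384848443e-05 0.0
down -0.009000000000000005 -0.4343563762287686 t 14.7333
b2 guess px [320.68806751 117.62843872] blob [321.84615385 116.29037188] 1.0028378211921525 pos [0.52135414 0.31333208 0.119     ]
18.725
```

View pics/b2.png

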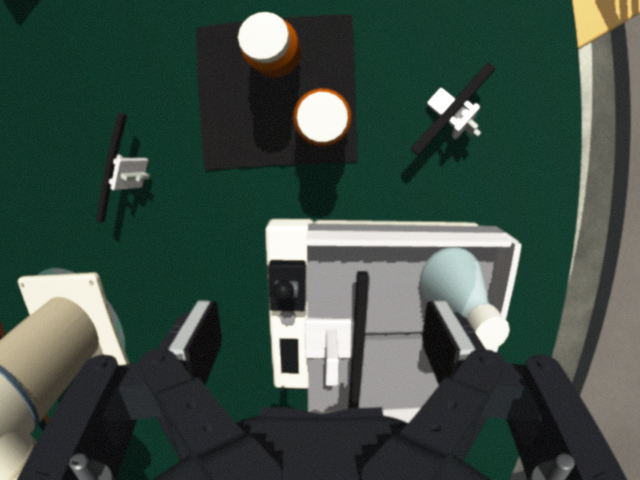

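The cap blob merged with the guard, so the flask grasp was empty and did no harm. This view gives bottle caps at (322,117) and (265,37). I'll switch to a Hough circle search near the guess.

```bash
cat >> h.py <<'E'
def circ(name,g,ztop,rad,win=25):
    c,T=load(name); q=proj(c,np.array([*g[:2],ztop]),T); M=T@c["mount"]
    rp=rad*c["fx"]/np.linalg.norm(M[:3,3]-np.array([*g[:2],ztop]))
    u,v=np.int32(np.maximum(q-win-rp,0)); k=4; s=int(2*(win+rp))
    im=cv2.resize(cv2.cvtColor(c["image"],cv2.COLOR_RGB2GRAY)[v:v+s,u:u+s],None,fx=k,fy=k,interpolation=cv2.INTER_CUBIC)
    C=cv2.HoughCircles(cv2.GaussianBlur(im,(0,0),3),cv2.HOUGH_GRADIENT,1.5,20,param1=80,param2=15,minRadius=int(k*rp*.85),maxRadius=int(k*rp*1.15))
    C=C[0][:1]; e=C[:,:2]/k+[u,v]-(k-1)/2/k
    d=np.hypot(*(e-q).T); i=d.argmin(); p=onz(c,e[i],ztop,T)
    print(name,"guess px",q,"circ",e[i],"r",C[i,2]/k,rp,"pos",p); assert d[i]<win; return p[:2]
E
python3 - <<'E'
from h import *
p=circ("f1",[.667,.103],.238,.0195)
circ("w1",[.667,.103],.238,.0195); circ("b2",[.667,.103],.238,.0195)
circ("b2",[.467,.407],.119,.027); circ("b2",[.520,.312],.119,.027)
E
```

```text
f1 guess px [321.27399862 118.25061102] circ [324.1875 115.5625] r 26.375 25.441043115727936 pos [0.66936653 0.10486296 0.238     ]
w1 guess px [500.21713132 127.43182922] circ [505.3125 126.3125] r 20.425 18.82451467096908 pos [0.67279436 0.10463867 0.238     ]
b2 guess px [489.29684727 334.94602843] circ [487.1875 328.0625] r 21.5125 19.048336790555737 pos [0.66352498 0.11169526 0.238     ]
b2 guess px [263.19799693  37.34559022] circ [263.6875  37.3125] r 25.7625 24.092271218191282 pos [0.46752764 0.40696147 0.119     ]
b2 guess px [320.68806751 117.62843872] circ [321.5625 116.3125] r 25.125 24.974493666111677 pos [0.52105172 0.31333483 0.119     ]
```

Run:
```python
from h import *
print("height check",tri([ray(*[(load(n))[0] for n in["f1"]][:1],(324.2,115.6),load("f1")[1]),ray(load("w1")[0],(499,127),load("w1")[1])]))
m.move_to([.62,.10,.36],down(YAW))
pick([.669,.1045],.095+.128)
place([.477,-.349],.004+.128,.32)
c=m.camera("top");cv2.imwrite("pics/top1.png",c["image"][:,:,::-1])
print("t",m.get_time())
```

```text
height check [0.66943656 0.10409119 0.23044348]
grip 0.03777111059826484 60.34919500350952
lift 0.037907713866076026 60.269787311553955
over 0.03796707296611251 60.268871784210205
down 2.6020852139652106e-18 8.759568821195433 t 27.8333
t 29.1583
```

View pics/top1.png

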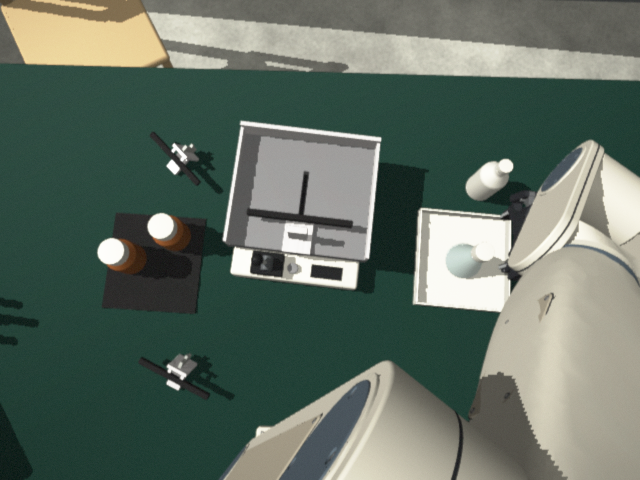

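The flask stands upright in the tray at (463,260). Both bottles are unmoved, with caps at (162,227) and (115,252). Bottles next.

```bash
cat > b.py <<'E'
from h import *
import sys
def go(g,name,yy):
    off=R.from_rotvec(down(YAW)).as_matrix()@np.array([.0795,0,0])
    m.move_to([g[0]-off[0],g[1]-off[1],.36],down(YAW)); m.hold(.1); wrist(name)
    p=circ(name,g,.119,.027,win=45); pick(p,.004+.103)
    m.move_to([*sh(.0,yy),.34],down(YAW))
    place(sh(.080,yy),.095+.103,.30)
    print("t",m.get_time())
E
python3 - <<'E'
from b import *
go([.521,.3133],"p2",.06)
go([.4675,.407],"p1",-.06)
p=sh(-.02,.0); m.move_to([p[0]-.0,p[1]-.08,.44],down(YAW)); m.hold(.1); wrist("w2")
circ("w2",sh(.08,.06),.21,.027); circ("w2",sh(.08,-.06),.21,.027)
E
```

```text
p2 guess px [320.41253183 117.36406286] circ [321.0625 117.3125] r 27.7375 27.735782021381276 pos [0.52162423 0.31329461 0.119     ]
grip 0.052838466745424646 61.76398158073425
lift 0.05276223709409997 63.28749418258667
over 0.052817778570264845 63.47340703010559
down 2.6020852139652106e-18 8.858725991179934 t 39.1917
t 40.3667
p1 guess px [319.80078922 117.44249271] circ [318.8125 114.3125] r 27.85 27.747166250749622 pos [0.46683073 0.41011875 0.119     ]
grip 0.05286692170786433 61.805105209350586
lift 0.05261966079089716 63.40767502784729
over 0.05258524088101409 63.63456845283508
down 2.6020852139652106e-18 9.824420547728785 t 50.3
t 51.475
w2 guess px [421.28347912  58.92721923] circ [422.1875  58.3125] r 28.7625 27.486755290615843 pos [0.68910606 0.07026759 0.21      ]
w2 guess px [417.8078849  182.93619475] circ [416.5625 183.8125] r 26.7 27.485612062807313 pos [ 0.67642431 -0.0506618   0.21      ]
```

View pics/w2.png

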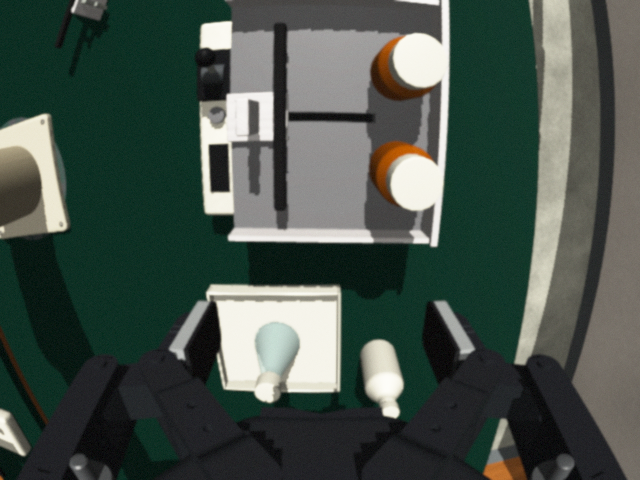

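Both bottles stand upright in the row, with caps at (416,62) and (413,182) and the guard at column 440. The retainer plate top is at (247,118), and the black switch knob at (205,57) leans left. I'll take a closer look at the retainer and the switch.

Run:
```python
from h import *
off=R.from_rotvec(down(YAW)).as_matrix()@np.array([.0795,0,0])[:3]
p=sh(-.075,.0)-off[:2]; m.move_to([*p,.33],down(YAW)); m.hold(.2); c,T=wrist("w3")
for n,q in [("plate top",(-.095,0,.175)),("slitfar",(.05,0,.095)),("swpivot",(-.158,.06,.048)),("bar ends",(-.061,.11,.137)),("bar",(-.061,-.11,.137))]: print(n,proj(c,np.array([*sh(*q[:2]),q[2]]),T))
print(T[:3,3])
```

```text
plate top [290.29119951 118.42162341]
slitfar [445.29804251 122.38663833]
swpivot [241.29080222  65.94563437]
bar ends [334.48615291  -6.40128772]
bar [333.62428343 242.75734046]
[ 0.5234628  -0.05599294  0.33161186]
```

View pics/w3.png

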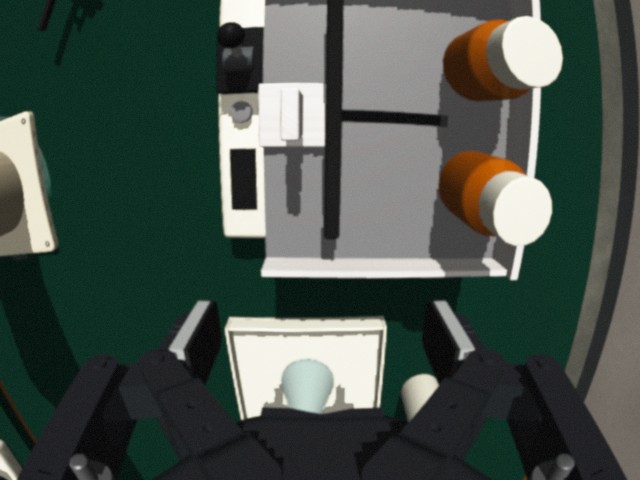

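The plate top is at (291,114) and the slit runs from (341,116) to (446,121). The right bar end is at (331,238). The switch knob is at (231,34) with its pivot near (240,66). Now I'll refine the slit line.

Run:
```python
from h import *
c,T=load("w3"); im=c["image"]; g=cv2.cvtColor(im,cv2.COLOR_RGB2GRAY).astype(float)
# slit centroid per column
pts=[]
for u in range(350,440,3):
    col=100-g[105:133,u]; v=np.arange(105,133); w=np.clip(col-30,0,None); pts.append((u,(w*v).sum()/w.sum()))
W=np.array([inv(onz(c,p,.095,T)) for p in pts]); f=np.polyfit(W[:,0],W[:,1],1); print("slit in sh frame: slope,offset",f, "end",inv(onz(c,(446.5,121),.095,T)))
lab=(g>200).astype(np.uint8); 
print("plate row profile",g[100,272:310].astype(int)); print("plate col",g[80:150,291].astype(int))
for n,q,z in [("plate",(291,114),.175),("barR",(331.5,238),.137),("pivot",(240,66),.05),("knob",(231,34),.085)]: print(n,inv(onz(c,q,z,T)))
c2,T2=load("w2"); print("knob tri",(lambda p:(inv(p),p[2]))(tri([ray(c,(231,34),T),ray(c2,(205,57),T2)])), "plate tri",(lambda p:(inv(p),p[2]))(tri([ray(c,(291,114),T),ray(c2,(247.5,118),T2)])))
```

```text
slit in sh frame: slope,offset [-0.01116892  0.00221366] end [0.05122053 0.00146904]
plate row profile [243 244 244 243 243 243 242 239 228 225 234 240 242 244 243 243 244 243
 243 245 245 244 245 244 240 224 180 126  91  89 130 197 235 242 244 244
 244 243]
plate col [150 156 187 231 243 243 242 243 247 246 244 243 244 245 245 244 245 245
 244 244 245 243 244 244 243 242 243 243 244 245 244 243 244 244 244 244
 245 244 244 242 242 241 243 244 243 241 242 241 242 243 243 241 241 239
 239 239 238 237 225 186 139 127 131 135 132 120  95  85  75  67]
plate [-0.09444835  0.00329994]
barR [-0.06295068 -0.10548404]
pivot [-0.1590053   0.05973563]
knob [-0.16080083  0.08860016]
knob tri (array([-0.15259792,  0.08030061]), np.float64(0.11893338489153295)) plate tri (array([-0.09742415,  0.00289282]), np.float64(0.1359376848538764))
```

```bash
python3 - <<'E'
import numpy as np
q=np.load("shaker.npy"); c,s=np.cos(q[2]),np.sin(q[2]); x,y=.0008,.0022
q[:2]+=[c*x-s*y,s*x+c*y]; q[2]-=.0112; np.save("shaker.npy",q); print(q)
E
python3 - <<'E'
from h import *
Z=.163
m.command_gripper(.06); m.move_to([*sh(-.095,0),.26],down(YAW)); m.servo_line([*sh(-.095,0),Z],rate=.1); m.hold(.2)
f0=m.get_contact_force(); m.command_gripper(0,f_grip=90); m.hold(.3); print("grip",m.get_width(),m.get_grip_force(),m.get_contact_force()-f0,m.get_position())
for dz in(.003,.006,.009,.012):
    m.servo_line([*sh(-.095,0),Z+dz],rate=.03); m.hold(.1); print(dz,np.round(m.get_contact_force()-f0,1))
for x in(-.085,-.075,-.065,-.055,-.046):
    m.servo_line([*sh(x,0),Z+.012],rate=.05); print(x,np.round(m.get_contact_force()-f0,1))
m.hold(.2);print(m.get_width(),inv(m.get_position()),m.get_position()[2],np.round(m.get_contact_force(),1),m.get_time())
E
```

```text
[ 0.60422838  0.01899084 -0.09847272]
grip 0.013053511159951115 87.89841771125793 [-4.71044736 -0.81924383  3.3543112 ] [0.50947402 0.02836428 0.1630258 ]
0.003 [-1.1 -0.7 -4.6]
0.006 [-1.3  0.1 -5. ]
0.009 [-1.   0.7 -5.8]
0.012 [-0.4  0.3 -5.3]
-0.085 [-0.5 -0.5 -4.8]
-0.075 [-0.6  0.6 -4.8]
-0.065 [-0.9 -0.2 -4.4]
-0.055 [ 0.   0.7 -4.8]
-0.046 [-1.2 -0.3 -5. ]
0.012941709891488365 [-4.61871205e-02 -1.09911683e-05] 0.174937340299375 [ 0.2 -0.2 -4.4] 59.4333
```

Free weight is about 4.5 N, so the retainer lifted cleanly. Next I'll lower it onto the track and draw it along with force control.

Run:
```python
from h import *
fr=lambda:np.mean([(m.hold(.01),m.get_contact_force()[2])[1] for _ in range(4)])
m.hold(.3);f0=fr(); z=.175; x=-.046
while z>.163:
    z-=.0005; m.servo_line([*sh(x,0),z],rate=.02); f=fr()-f0
    if f>6: break
print("touch z-Z",z-.163,"f",f,m.get_position()[2],m.get_width())
if z<.1685: raise SystemExit("too deep?")
m.hold(.2); zr=z; drop=False; log=[]
while x<.012 and not drop:
    x+=.0007; m.servo_line([*sh(x,0),z],rate=.02); f=fr()-f0
    if f>11: z+=.0003; m.servo_line([*sh(x,0),z],rate=.02)
    while f<4:
        z-=.0004; m.servo_line([*sh(x,0),z],rate=.02); f=fr()-f0
        if z<zr-.002: drop=True; break
    log.append((round(x*1e3,1),round((z-zr)*1e3,1),round(f,1)))
print(log[::4],log[-3:],"drop",drop)
print(m.get_width(),np.round(m.get_contact_force(),1),inv(m.get_position()),m.get_position()[2],m.get_time())
```

```text
touch z-Z 0.007499999999999979 f 7.0372366038057725 0.1709259181836455 0.012592544976872254
[(-45.3, 0.3, np.float64(12.1)), (-42.5, 0.2, np.float64(5.9)), (-39.7, 0.5, np.float64(7.2)), (-36.9, 0.1, np.float64(8.2)), (-34.1, 0.4, np.float64(10.3)), (-31.3, 0.4, np.float64(10.3)), (-28.5, 0.4, np.float64(10.7)), (-25.7, 0.4, np.float64(10.1)), (-22.9, 0.4, np.float64(9.8)), (-20.1, 0.4, np.float64(10.5)), (-17.3, 0.4, np.float64(9.9)), (-14.5, 0.4, np.float64(9.8)), (-11.7, 0.4, np.float64(6.5)), (-8.9, -0.0, np.float64(7.1))] [(-9.6, -0.0, np.float64(5.5)), (-8.9, -0.0, np.float64(7.1)), (-8.2, -2.0, np.float64(-0.2))] drop True
0.012695376810056603 [ 0.  -0.6 -4.8] [-8.16063805e-03  4.56256345e-06] 0.1684986516043985 81.0833
```

Run:
```python
from h import *
fr=lambda:np.mean([(m.hold(.01),m.get_contact_force()[2])[1] for _ in range(4)])
f0=fr(); x=-.0067; z=.1685
m.servo_line([*sh(x,0),z],rate=.02)
while z>.160:
    z-=.0005; m.servo_line([*sh(x,0),z],rate=.02); f=fr()-f0
    if f>6: break
print("seat z-Z",z-.163,f,m.get_position()[2])
m.hold(.4); m.command_gripper(.04); m.hold(.2); m.servo_line([*sh(x,0),.27],rate=.12); print(m.get_time())
off=R.from_rotvec(down(YAW)).as_matrix()@np.array([.0795,0,0])
m.move_to([*(sh(-.06,.03)-off[:2]),.38],down(YAW)); m.hold(.1); c,T=wrist("w4"); print(m.get_time())
im=c["image"][0:300,170:570,::-1];cv2.imwrite("pics/c4.png",cv2.resize(im,None,fx=2,fy=2,interpolation=cv2.INTER_CUBIC))
```

```text
seat z-Z -0.0005000000000000004 8.637572313952965 0.16301895006699216
86.7833
87.525
```

View pics/c4.png

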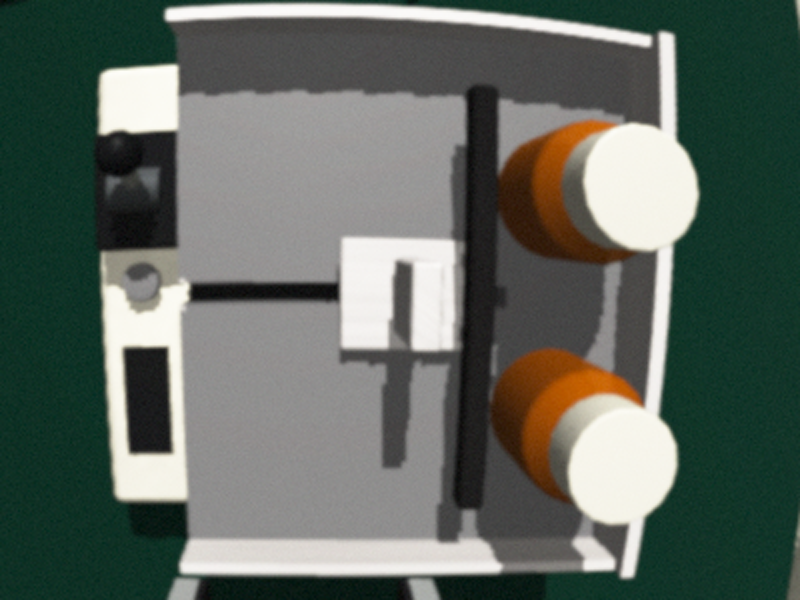

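The retainer is flush in the index slot, with its plate at (430,305) and crossbar at (477,300). Both bottles are upright behind it. The switch knob at (120,152) leans left of its pivot at (132,190). Next I'll push the switch.

Run:
```python
from h import *
o=[("w3",(231,34)),("w4",(230,76)),("w1",(292,112))]
p=tri([ray(load(n)[0],q,load(n)[1]) for n,q in o]); print("knob",inv(p),p[2])
for n,q in o: print(inv(onz(load(n)[0],q,.09,load(n)[1])))
X=-.158; zt=.080; Z=zt+.022
m.command_gripper(0,f_grip=40)
m.move_to([*sh(X,.118),.20],down(YAW)); m.servo_line([*sh(X,.118),Z],rate=.1); m.hold(.2)
f0=m.get_contact_force(); print("clear?",f0); y=.118; log=[]
u=sh(0,1)-sh(0,0)
while y>.040:
    y-=.002; m.servo_line([*sh(X,y),Z],rate=.04); f=(m.get_contact_force()-f0); fy=f[:2]@u; log.append((round(y*1e3),round(fy,1),round(f[2],1)))
    if fy>15: break
print(log,m.get_time())
m.servo_line([*sh(X,y+.02),Z],rate=.1); m.servo_line([*sh(X,y+.02),.25],rate=.2)
off=R.from_rotvec(down(YAW)).as_matrix()@np.array([.0795,0,0])
m.move_to([*(sh(-.06,.03)-off[:2]),.38],down(YAW)); m.hold(.1); c,T=wrist("w5"); print(m.get_time())
im=c["image"][0:300,170:570,::-1];cv2.imwrite("pics/c5.png",cv2.resize(im,None,fx=2,fy=2,interpolation=cv2.INTER_CUBIC))
```

```text
knob [-0.15713218  0.07824233] 0.10854523533134386
[-0.16135     0.08339385]
[-0.1609915   0.08051141]
[-0.15960939  0.077688  ]
clear? [-0.13113936  0.16799794 -0.43528974]
[(116, np.float64(-0.6), np.float64(0.3)), (114, np.float64(-0.2), np.float64(0.8)), (112, np.float64(0.0), np.float64(0.3)), (110, np.float64(0.1), np.float64(0.3)), (108, np.float64(0.3), np.float64(0.3)), (106, np.float64(-0.1), np.float64(0.5)), (104, np.float64(-0.9), np.float64(0.2)), (102, np.float64(0.1), np.float64(-0.3)), (100, np.float64(1.7), np.float64(1.3)), (98, np.float64(2.3), np.float64(1.3)), (96, np.float64(1.1), np.float64(2.1)), (94, np.float64(1.5), np.float64(1.0)), (92, np.float64(0.7), np.float64(1.6)), (90, np.float64(0.1), np.float64(0.7)), (88, np.float64(-0.3), np.float64(0.3)), (86, np.float64(0.4), np.float64(1.1)), (84, np.float64(1.6), np.float64(1.1)), (82, np.float64(-0.4), np.float64(1.1)), (80, np.float64(0.5), np.float64(0.3)), (78, np.float64(0.1), np.float64(0.1)), (76, np.float64(1.2), np.float64(1.1)), (74, np.float64(7.8), np.float64(5.9)), (72, np.float64(11.2), np.float64(10.0)), (70, np.float64(13.6), np.float64(14.7)), (68, np.float64(17.6), np.float64(19.5))] 96.6083
98.8583
```

View pics/c5.png

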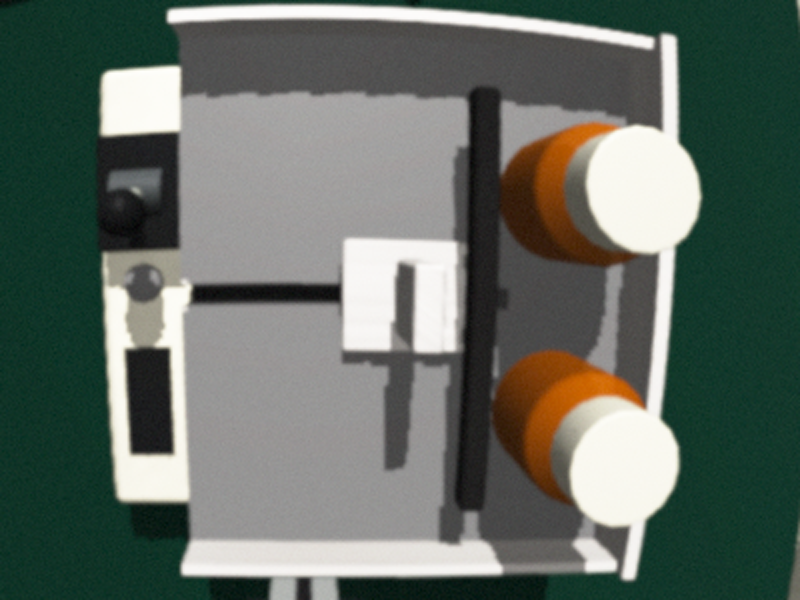

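The knob has moved to (122,210), which is only part-way. The upward force suggests the fingertip met the pivot housing, so I'll push again with the tips higher.

Run:
```python
from h import *
print([inv(onz(load("w5")[0],(170+61,105),z,load("w5")[1])) for z in(.09,.105)])
X=-.158; Z=.094+.022
m.move_to([*sh(X,.095),.20],down(YAW)); m.servo_line([*sh(X,.095),Z],rate=.1); m.hold(.2)
f0=m.get_contact_force(); y=.095; log=[]
u=sh(0,1)-sh(0,0)
while y>.024:
    y-=.002; m.servo_line([*sh(X,y),Z],rate=.04); f=(m.get_contact_force()-f0); fy=f[:2]@u; log.append((round(y*1e3),round(float(fy),1),round(float(f[2]),1)))
    if fy>14 or f[2]>14: break
print(log,m.get_time())
m.servo_line([*sh(X,y+.02),Z],rate=.1); m.servo_line([*sh(X,y+.02),.25],rate=.2)
off=R.from_rotvec(down(YAW)).as_matrix()@np.array([.0795,0,0])
m.move_to([*(sh(-.06,.03)-off[:2]),.38],down(YAW)); m.hold(.1); c,T=wrist("w6"); print(m.get_time())
a=cv2.imread("pics/w4.png")[40:180,200:340]; im=c["image"][40:180,200:340,::-1];cv2.imwrite("pics/c6.png",cv2.resize(np.hstack([a,im]),None,fx=2.8,fy=2.8,interpolation=cv2.INTER_CUBIC))
```

```text
[array([-0.16148062,  0.04836495]), array([-0.15777341,  0.04773206])]
[(93, 1.2, -1.4), (91, 0.5, -0.6), (89, 0.6, -0.1), (87, -0.6, -0.3), (85, -0.1, 0.6), (83, -0.1, 0.5), (81, 0.6, -0.6), (79, 0.2, 0.6), (77, -0.3, -1.4), (75, 0.6, 0.5), (73, 1.2, -0.1), (71, 0.3, 0.0), (69, 0.0, 0.3), (67, 0.4, -0.3), (65, 0.2, -0.9), (63, 1.0, 0.9), (61, 8.1, -2.1), (59, 21.3, -3.9)] 105.5333
107.6917
```

View pics/c6.png

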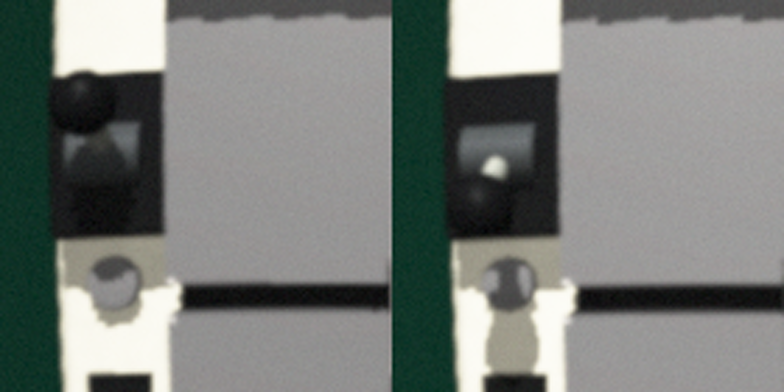

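The knob is now at (483,203), against (82,100) before. That is symmetric about the pivot at row 151, and the force rose sharply at the stop, so the switch is fully on. One final check of everything before handing in.

Run:
```python
from h import *
m.move_to([.42,.10,.45],down(YAW)); m.hold(.1)
c=m.camera("top"); s=m.camera("side")
cv2.imwrite("pics/fin.png",np.hstack([c["image"][100:330,80:540],s["image"][140:370,140:440]])[:,:,::-1])
for y in(.06,-.06): print(inv(circ("w6",sh(.08,y),.21,.027,win=40)))
```

```text
w6 guess px [494.8015329   92.16504937] circ [497.4375  92.0625] r 34.6875 31.097432864366258 pos [0.6922458  0.07096427 0.21      ]
[0.08248131 0.06037496]
w6 guess px [483.89271342 232.15100139] circ [476.1875 230.4375] r 32.925 30.04060498003484 pos [ 0.67036387 -0.04630886  0.21      ]
[ 0.07223494 -0.05848133]
```

View pics/fin.png

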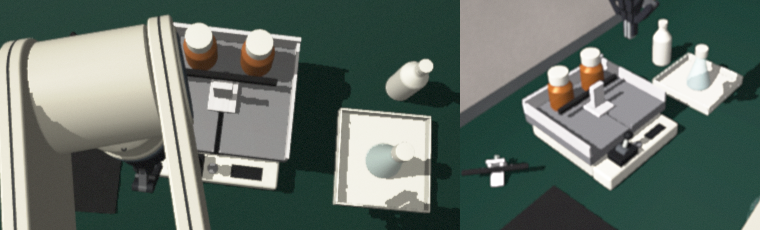

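The final view shows both bottles upright at the guard, at (200,45) and (258,50), and the flask in the tray at (385,160). The retainer is in the slot, the switch leans right, and the gripper touches nothing. Handing in.

```bash
python3 -c "
from rig import manip as m
print(m.sign_off(),m.get_time())"
```

```text
the job is handed in; nothing more can be done
the job is handed in; nothing more can be done
```

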